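# Slide the green board's carrier home in its test dock

## Robot

A 7-joint arm with a two-finger parallel gripper is mounted at the origin on the work surface. World frame = base frame: x ahead of the robot, y to its left, z up, the work surface at z = 0. Lengths are in mm, angles in degrees, forces in N, time in s.
With the tool pointing down it reaches from about 400 to 875 mm from the base axis. Payload 6.5 kg.
Tool frame: the origin (TCP) lies between the finger pads; the fingertips stand 14 mm ahead of it and the grasp point (between the pads) lies 5 mm behind it; z points along the fingers, y is the line along which they close (so a half turn about z gives the same grasp; the last joint's range is limited). The gripper opens to 85 mm and grips with 20 to 120 N. Pads are 22 mm wide; open, the fingers measure 114 mm over their backs; the gripper's body (76 mm by 85 mm) begins 54 mm behind the grasp point. The pads swing forward as they close: fully open they stand 13 mm farther back than shut.
Start: joints at [-78.335, 30.733, -0.252, 88.115, 0.149, 61.152, -4.079], TCP at [173.245, 626.479, 245.29] pointing down, gripper open.
Joint ranges: [-154.64, 154.64], [-21.42, 123.67], [-72.66, 72.17], [13.99, 137.28], [-74.86, 254.86], [10.95, 109.41], [-158.01, 158.01]. Speed limits (degrees/s): [136.94, 136.94, 180, 180, 180, 180, 180].

## Interface

Orientations are given as [roll, pitch, yaw] about the fixed x, y, z axes, in that order (R = Rz(yaw) Ry(pitch) Rx(roll)).
In Python, from workcell import arm gives the robot as it stands. Calls block until the motion is done:
- arm.goto(position, orientation): joint-space move of the TCP to a pose.
- arm.move_l(position, orientation=None, feed=150, stop_force=None): straight line of the TCP; orientation=None keeps the orientation; feed is the mean speed in mm/s. With stop_force (N) it stops when the force on the tool has changed by that much, and returns True; else False.
- arm.goto_joints(angles): joint-space move.
- arm.move_gripper(opening, grasp_force=None): opening from 0.0 (shut) to 1.0 (fully open); grasp_force is the grip in N (None keeps the last); returns when the fingers have stopped.
- arm.dwell(seconds).
- arm.ik(position, orientation): joint angles nearest the present ones, or None.
- arm.capture(name): name is "scene" or "top" or "wrist"; returns a dict with "img" (480x640x3 uint8, red, green, blue), "depth" (480x640 float32, mm along the optical axis (not along the pixel's ray), 0 where there is no reading), "K" (3x3 intrinsics, pixels), "R" (3x3) and "t" (3): a world point X has camera coordinates R X + t. Camera axes: x right, y down, z forward; pixel columns grow to the right and rows downward; lengths in mm; the calibration is good to about 2 mm. A picture is of the moment at which its call begins.
A pose or a line that the arm cannot do raises arm.Unreachable and nothing moves.
- arm.job_done(): hands the job in; it is judged then, once.
Readings, each from a call of its own:
- arm.current_clock(): time.
- arm.current_joint_positions(): joint angles.
- arm.current_joint_vel(): joint speeds.
- arm.current_joint_efforts(): joint torques, N m.
- arm.current_ee_pos(): TCP position.
- arm.current_tool_rot(): TCP orientation.
- arm.current_force(): force on the tool from outside, world axes, zero at the start.
- arm.current_torque(): the same for the moment, N m.
- arm.current_opening(): opening from 0.0 (shut) to 1.0 (fully open).
- arm.current_finger_force(): force on a finger pad.
Only numpy, scipy, OpenCV 4.12 (cv2) and the standard library are available. Lean on these libraries where they do the work, as an engineer would, in place of code of your own. Each camera call takes 0.05 s, during which the arm holds its last target. There are 200 camera calls.

## Task

Push the carrier that holds the green circuit board along its dock until it is fully home against the black contact block, so that the board can be tested. Push it at the middle of its bar, for it jams in its guides when pushed off-centre. Leave the other carrier, with the blue board, where it stands.

Things in the scene. Friction and masses are not known exactly. Their poses are not given: they have to be found in the camera images.
- green_carrier: Grey plate 56 mm long (along its slide), 130 wide, 10 thick (140 over its two short side shoes, held in the dock's guides, 1.5 mm play each side), 0.28-0.56 kg, with a green board, and a push bar on its near edge. Origin: centre of underside. x: the way to push. Starts 75-115 mm short of home. Pushed within 15 mm of its middle it slides with 1-3 N; 40 mm off, it skews a few degrees and jams.
- green_bar (a point): Middle of the near face of the green board's carrier's upright push bar, half-way up. Bar: dark steel, 122 mm wide, 10 thick along the slide, its foot 16 mm below this point, its top 16 mm above (50 mm over the table); a yellow mark 20 mm wide at its middle. Axes as the carrier's: x the way to push, y along the bar to the left. At least 40 mm of clear dock floor lies before its near face.
- green_home (a point): Where green_bar lies once the carrier is fully home against the black contact block (rigid stop, 44 mm tall) at its dock's far end. x: along the slide to the block; z up. Dock: fixed grey floor plate 240 x 163 mm, top 26 mm below this point, reaching 159 mm back (-x) from it, open above and at the near end; aluminium guides at both sides 26 mm tall, lips 129 mm apart.
- blue_bar (a point): The same point of the other carrier: alike, but with a blue board, in a like dock of its own beside the green one's; which is left and which is right varies. It must stay where it is.

How it is judged (in metres and radians):
At the end, for the whole second after the job is handed in: The green board's carrier is at rest in its dock within 10 mm of fully home and straight within 0.1 rad, and the blue board's carrier is within 15 mm of where it stood (distance between green_bar and green_home below 0.01 m and angle between the x axis of green_bar and the x axis of green_home, either way round below 0.1 rad and distance of blue_bar from where it was at the start of the episode below 0.015 m and linear speed of green_carrier below 0.01 m/s); the robot touches nothing.
It fails at once if the blue board's carrier is pushed more than 15 mm (distance of blue_bar from where it was at the start of the episode above 0.015 m).
It also fails if it takes over 32 s, if anything falls off the work surface, if the arm or the gripper's body presses on something with over 40 N, if the wrist force passes 120 N, or if a joint passes its speed limit or range.

## Working session

There is one attempt and no reset: what is moved stays moved. The work goes in short steps, each a Python script; the robot and the scene stay as the last script left them, time stands still between calls to the robot, and variables do not carry over. Pictures are saved under pics/ and viewed, at most 10 in all, crops included, and the job is handed in when it is done.

```bash
mkdir -p pics; python3 - <<'E'
from workcell import arm
import cv2,numpy as np
for n in("scene","top"):
    c=arm.capture(n); cv2.imwrite(f"pics/{n}0.png",c["img"][...,::-1]); np.savez(f"{n}0.npz",**c)
    print(n,c["K"].tolist(),(-c["R"].T@c["t"]).round(),(c["depth"]>0).mean())
print(arm.current_clock(),arm.current_tool_rot())
E
```

```text
scene [[486.4686866299583, 0.0, 314.9058165073099], [0.0, 486.4686866299583, 234.31958743862336], [0.0, 0.0, 1.0]] [ 939. -343.  700.] 0.9959537760416667
top [[490.05871470952064, 0.0, 315.2771605733966], [0.0, 490.05871470952064, 234.54525161193374], [0.0, 0.0, 1.0]] [519. -26. 767.] 0.9961783854166667
0.1 [-1.79910625e+02  5.98678166e-03  1.64543023e+02]
```

View pics/top0.png

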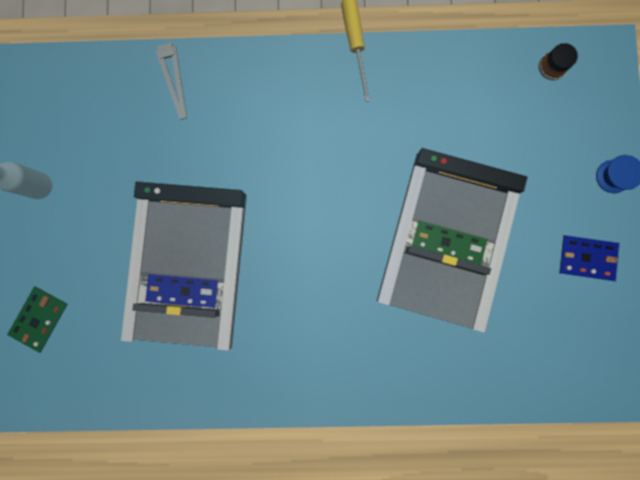

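View pics/scene0.png

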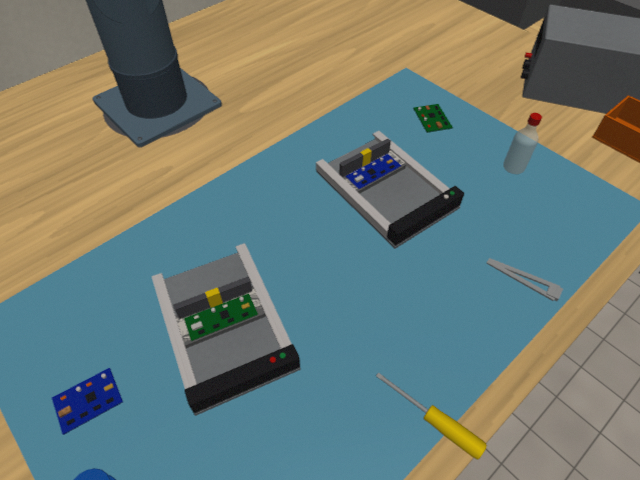

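The top view shows the green carrier's dock on the right, with its yellow mark at (450,260) and the black block at (470,170). The blue carrier's dock is on the left, with its mark at (173,310). The other boards are loose decoys. Next I'll measure the mark and the slide axis.

```bash
cat > h.py <<'E'
import numpy as np,cv2
def pts(c):
    v,u=np.mgrid[:480,:640]; d=c["depth"]
    p=np.stack([u,v,np.ones_like(u)],-1)@np.linalg.inv(c["K"]).T*d[...,None]
    return (p-c["t"])@c["R"]
def ray(c,uv,z):
    C=-c["R"].T@c["t"]; r=c["R"].T@np.linalg.inv(c["K"])@[*uv,1.]
    return C+r*(z-C[2])/r[2]
E
python3 - <<'E'
from h import *
c=dict(np.load("top0.npz")); P=pts(c); hsv=cv2.cvtColor(c["img"],cv2.COLOR_RGB2HSV)
roi=np.zeros((480,640),bool); roi[140:340,370:535]=1
Y=roi&(hsv[...,0]>18)&(hsv[...,0]<35)&(hsv[...,1]>150)&(hsv[...,2]>120)
v,u=np.where(Y); q=P[Y]; print("yellow",Y.sum(),u.mean(),v.mean(),np.median(q,0).round(1),q.min(0),q.max(0))
print("ray z50",ray(c,(u.mean(),v.mean()),50))
# guides: bright, low saturation
G=roi&(hsv[...,1]<50)&(hsv[...,2]>140)
n,l,s,ce=cv2.connectedComponentsWithStats(G.astype(np.uint8))
for i in np.argsort(-s[1:,4])[:2]+1:
    q=P[l==i]; z=np.median(q[:,2]); 
    vv,uu=np.where(l==i); w=np.array([ray(c,x,34)[:2] for x in zip(uu,vv)],np.float32)
    r=cv2.minAreaRect(w); b=cv2.fitLine(w,cv2.DIST_L2,0,.01,.01).ravel()
    print("guide",s[i,4],"z",z,r,np.degrees(np.arctan2(b[1],b[0])),b[2:])
K=roi&(hsv[...,2]<60)&(P[...,2]>38)
n,l,s,ce=cv2.connectedComponentsWithStats(K.astype(np.uint8))
for i in np.argsort(-s[1:,4])[:4]+1:
    vv,uu=np.where(l==i); z=np.median(P[l==i][:,2]); w=np.array([ray(c,x,z)[:2] for x in zip(uu,vv)],np.float32)
    print("dark",s[i,4],"z",z,cv2.minAreaRect(w),ce[i])
E
```

```text
yellow 83 449.32530120481925 260.0240963855422 [ 537.1 -205.1   50.9] [ 531.23512154 -213.56408054   45.48911023] [ 543.08996714 -195.93283977   53.6188353 ]
ray z50 [ 537.16566587 -205.19810302   50.        ]
guide 1810 z 26.260314544389097 ((536.74609375, -272.59417724609375), (29.126750946044922, 212.5801239013672), 72.94281768798828) -16.872192 [ 535.1129  -277.13162]
guide 1802 z 26.44078114841266 ((576.228271484375, -144.6866912841797), (26.441328048706055, 212.452392578125), 72.91065979003906) -17.229929 [ 576.4172  -141.12094]
dark 1376 z 44.20622793269393 ((670.003662109375, -244.4326629638672), (160.61790466308594, 24.727508544921875), 72.78853607177734) [481.5755814  173.26162791]
dark 13 z 44.008878103719766 ((525.8331298828125, -227.50758361816406), (17.85897445678711, 1.2098699808120728), 72.61485290527344) [464.         267.53846154]
dark 10 z 44.612381598349515 ((520.4302978515625, -245.25196838378906), (13.281294822692871, 1.0654163360595703), 74.55687713623047) [476.5 271. ]
dark 3 z 41.487441741464266 ((542.5931396484375, -173.3926239013672), (2.9306161403656006, 3.188475966453552e-05), 88.70756530761719) [426. 257.]
```

The numbers agree: slide yaw is about -17.1°, the lateral offset from the mark (-38.2) matches the guides (-37.6), the bar top reads z≈50, and about 75 mm of travel remains. I'll move behind the bar with the fingers shut and take a close look before pushing.

```bash
cat >> h.py <<'E'
yaw=-17.1; d=np.array([np.cos(np.radians(yaw)),np.sin(np.radians(yaw))]); l=np.array([-d[1],d[0]])
def W(a,b,z): return [*(a*d+b*l),z]
E
python3 - <<'E'
from h import *
from workcell import arm
p=W(538,-38,200)
for y in(yaw,yaw+180): print(y,arm.ik(p,[180,0,y]))
y=min((yaw,yaw+180),key=lambda y:np.abs(np.subtract(arm.ik(p,[180,0,y]),arm.current_joint_positions())[6]))
arm.move_gripper(0.0); arm.goto(p,[180,0,y])
c=arm.capture("wrist"); cv2.imwrite("pics/w1.png",c["img"][...,::-1])
hsv=cv2.cvtColor(c["img"],cv2.COLOR_RGB2HSV); P=pts(c)
Y=(hsv[...,0]>18)&(hsv[...,0]<35)&(hsv[...,1]>150)&(hsv[...,2]>100)
q=P[Y]; q=q[np.abs(q[:,2]-50)<4]; m=np.median(q,0); print(len(q),m,"along",m[:2]@d,"lat",m[:2]@l, "range",np.percentile(q[:,:2]@d,[2,98]),np.percentile(q[:,:2]@l,[2,98]))
print(y,arm.current_clock(),arm.current_ee_pos(),arm.current_force())
E
```

```text
-17.1 [-22.02325976  32.02650622  52.14987981 109.50499947 -31.23402242
  53.85743742 -61.95037641]
162.9 [-13.88461286  27.64240879  39.72874448 109.12014516 -22.38137732
  51.14915547 109.85982119]
333 [ 537.42647576 -205.20297543   49.96462664] along 574.0064211341441 lat -38.10651480912598 range [568.5359676  579.26702231] [-47.8366761  -28.65725805]
-17.1 4.0167 [ 503.41380132 -193.78655679  199.91768739] [0.3479365  0.19446554 0.2193901 ]
```

View pics/w1.png

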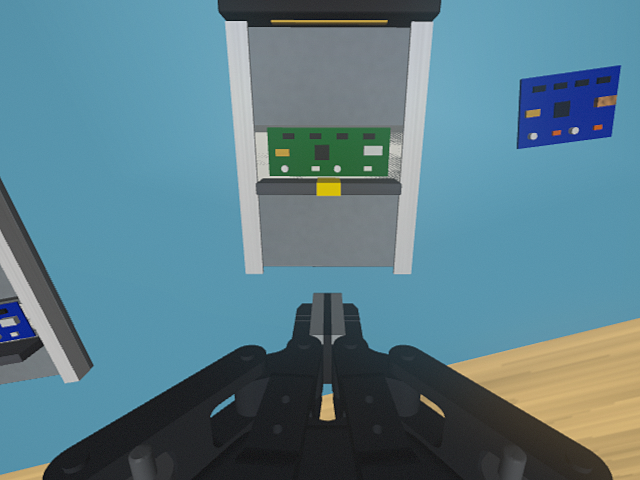

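The close view confirms it: the mark at (328,187) gives a bar centre 574 mm along the slide and -38.1 mm laterally, with the gripper in line. I'll descend behind the bar and push until a firm stop.

```bash
python3 - <<'E'
from h import *
from workcell import arm
o=[180,0,yaw]
s=lambda:(np.round([arm.current_ee_pos()[:2]@d,arm.current_ee_pos()[:2]@l,arm.current_ee_pos()[2]],1),np.round(arm.current_force(),1),arm.current_clock())
print(arm.move_l(W(540,-38.1,33),o,feed=120,stop_force=10),s())
if arm.current_ee_pos()[2]<36:
    print(arm.move_l(W(655,-38.1,33),o,feed=35,stop_force=14),s())
    c=arm.capture("top"); cv2.imwrite("pics/t2.png",c["img"][100:360,330:580][...,::-1].repeat(2,0).repeat(2,1))
E
```

```text
False (array([540.5, -38.1,  33.6]), array([ 0.3, -0.3,  0.6]), 5.5583)
True (array([634. , -38.1,  31.6]), array([ 0.1, -0.2, -1.1]), 7.9833)
```

View pics/t2.png

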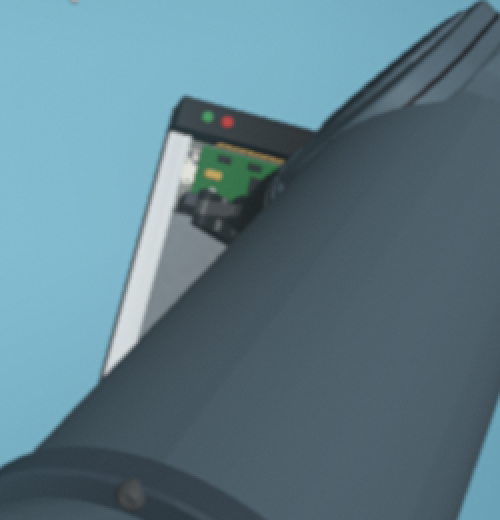

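The view is partly blocked by the arm, but the board sits close to the block and the stop came at 634 mm, where I expected it (about 633). I'll back off, rise and measure.

```bash
python3 - <<'E'
from h import *
from workcell import arm
o=[180,0,yaw]
arm.move_l(W(608,-38.1,33),o,feed=60); arm.move_l(W(575,-38.1,200),o,feed=150)
c=arm.capture("wrist"); cv2.imwrite("pics/w3.png",c["img"][...,::-1])
hsv=cv2.cvtColor(c["img"],cv2.COLOR_RGB2HSV); P=pts(c)
Y=(hsv[...,0]>18)&(hsv[...,0]<35)&(hsv[...,1]>150)&(hsv[...,2]>100)
q=P[Y]; q=q[np.abs(q[:,2]-50)<4]; print(len(q),"range",np.percentile(q[:,:2]@d,[2,50,98]),np.percentile(q[:,:2]@l,[2,50,98]))
K=(np.abs(P[...,2]-44)<2)&(np.abs(P@[*l,0]+38)<60)&(P@[*d,0]>660); print("block",np.percentile(P[K][:,:2]@d,[1,5,95]))
F=(np.abs(P[...,2]-8)<2.5)&(np.abs(P@[*l,0]+38)<50); print("floor near end",np.percentile(P[F][:,:2]@d,[.2,1,5,99]))
print(arm.current_clock())
E
```

```text
348 range [645.08687809 650.40369954 654.97176296] [-47.49864662 -37.9860313  -28.46292381]
block [701.45516059 702.60718412 724.4192301 ]
floor near end [487.15510413 489.62283818 498.08738626 642.48718836]
9.9417
```

View pics/w3.png

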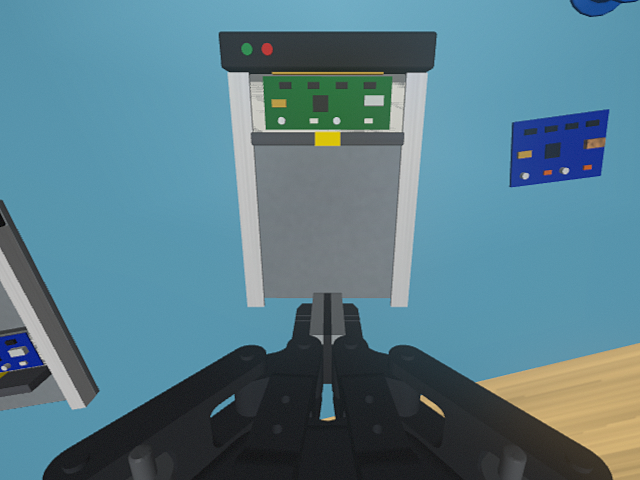

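The mark is now at (328,139). The bar's near face is at 645 mm, against an expected home of 645–646 mm (block face minus 56, dock end plus 159). The carrier is straight, and the robot is clear of everything.

```bash
python3 -c "
from workcell import arm
print(arm.job_done())"
```

```text
the job is handed in; nothing more can be done
None
```

The green board's carrier is fully home against the black contact block and straight, to within about 1 mm by camera. I never touched the blue carrier, and the job is handed in at about 10 s on the robot clock.

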